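Return two F-clamps to the crowded clamp rack

TASK

Take the two F-clamps off the wooden beam and hook them over the metal rail of the clamp rack, each in the free place between the middle clamp and the end clamp of its own size (long beside long, short beside short). Leave each seated fully on the rail, hanging straight and clear of its neighbours. Don't drop a clamp or put it down on the way, don't shift the three clamps already hanging there, and leave the glue bottle, tape measure and battery alone.

Things in the scene. Friction and masses are not known exactly. Their poses are not given: they have to be found in the camera images.
- long_clamp_jaw (a point): Long F-clamp to move (0.4-0.6 kg), first hooked over the wooden beam. Point: centre of its fixed upper jaw, a dark iron block 52 (x) x 20 (y) x 28 mm high whose flat underside, 14 mm below the point, sits on the beam or rail. Clamp axes: z up as it hangs, y along the rail, x from bar to screw. Steel bar (7 mm in y) at x -26 to -10, down to 168 mm below the jaw's underside.
- long_clamp_handle (a point): Centre of the long clamp's wooden handle, 26 mm across, 128 to 170 mm below the jaw's underside, at clamp x = 18 mm. Above it the sliding jaw (56 x 20 mm), 98 to 118 mm below the underside, joins bar and screw; the screw's pad reaches up to 85 mm below the underside.
- long_clamp_nose (a point): Lower end of the jaw's nose: a round stub 16 mm across at clamp x = 18 mm, reaching 14 mm below the jaw's underside. Bar and nose leave a 20 mm slot for the 12 mm rail. Opening faces clamp +x between nose and screw pad, so a clamp comes off by the side: raised over 14 mm, it leaves towards its own -x by 55 mm or more before it can rise; it goes on the reverse way.
- short_clamp_jaw (a point): Short F-clamp to move (0.24-0.36 kg), first hooked over the wooden beam beside the long one. Point: centre of its fixed upper jaw; jaw, nose, slot, axes and way on and off as for the long clamp. Bar down to 112 mm below the jaw's underside.
- short_clamp_handle (a point): Centre of the short clamp's wooden handle, 26 mm across, 93 to 119 mm below the jaw's underside, at clamp x = 18 mm. Sliding jaw (56 x 20 mm) 63 to 83 mm below the underside; the screw's pad reaches up to 50 mm below it.
- hung_long_jaw (a point): Centre of the fixed upper jaw of a long F-clamp hanging loose at one end of the row of three on the rack (left or right end, it varies). Build, size and axes as the long clamp to move.
- hung_mid_jaw (a point): Centre of the fixed upper jaw of the F-clamp hanging loose in the middle of the row of three on the rack. Build and size as the long clamp. Neighbours in the row are 74 to 94 mm apart, centre to centre; the free places are half-way between them.
- hung_short_jaw (a point): Centre of the fixed upper jaw of a short F-clamp hanging loose at the other end of the row of three on the rack. Build, size and axes as the short clamp to move.
- rack_rail (a point): Middle of the top of the fixed aluminium rack's rail, 200 mm above the table. The rail is a bar 12 mm square, 340 mm long along this y axis, on two 18 mm posts at its ends with steel feet 100 mm long (x), 34 mm wide. The hung clamps have their bars on its -x side (the robot's side). Rack may stand left or right.
- beam_top (a point): Middle of the top of the fixed wooden beam, 200 mm above the table: 12 mm wide (x), 18 mm deep (z), 240 mm long along this y axis, on two 18 mm posts with wooden feet 100 mm long. The two clamps left on it have their bars on its -x side (the robot's side) and hang square to it.
- glue: White glue bottle standing near the robot, 56 mm across, 150 mm high, origin under its centre. Leave alone.
- tape: Yellow tape measure, 65 x 35 x 60 mm high, beyond the racks, origin under its centre. Leave alone.
- battery: Black tool battery, 110 x 70 x 60 mm high, beyond the racks, origin under its centre. Leave alone.
Mind the look-alikes: they are no part of the job. Leave any blue, green or purple look-alike of the part that bears long_clamp_jaw alone.

How it is judged:
At the end, for the whole second after the job is handed in: Each moved clamp rests on the rail (jaw centre 9-19 mm above its top, within 8 mm of its centre line, tilt < 0.15, square within 0.2 rad), between middle clamp and end clamp of its size (< 68 mm from both), touching neither; the three hung clamps upright on the rail, moved < 12 mm (z of long_clamp_jaw in the frame of rack_rail between 0.009 and 0.019 m and x of long_clamp_jaw in the frame of rack_rail between -0.008 and 0.008 m and angle between each of long_clamp_jaw, short_clamp_jaw, hung_long_jaw, hung_mid_jaw, hung_short_jaw's own z axis and vertical below 0.15 rad and angle between the y axis of each of long_clamp_jaw, short_clamp_jaw and the y axis of rack_rail, either way round below 0.2 rad and horizontal distance between long_clamp_jaw and hung_long_jaw below 0.068 m and horizontal distance between each of long_clamp_jaw, short_clamp_jaw and hung_mid_jaw below 0.068 m and linear speed of each of long_clamp, short_clamp below 0.03 m/s and contact force between long_clamp and hung_long below 0.1 N and contact force between each of long_clamp, short_clamp and hung_mid below 0.1 N and z of short_clamp_jaw in the frame of rack_rail between 0.009 and 0.019 m and x of short_clamp_jaw in the frame of rack_rail between -0.008 and 0.008 m and horizontal distance between short_clamp_jaw and hung_short_jaw below 0.068 m and contact force between short_clamp and hung_short below 0.1 N and z of each of hung_long_jaw, hung_mid_jaw, hung_short_jaw in the frame of rack_rail above 0.009 m and distance of each of hung_long_jaw, hung_mid_jaw, hung_short_jaw from where it was at the start of the episode below 0.012 m).
It fails at once if a clamp hanging on the rack is dislodged (its jaw shifted by more than 25 mm or tilted by more than 0.4 rad) (distance of any of hung_long_jaw, hung_mid_jaw, hung_short_jaw from where it was at the start of the episode above 0.025 m or angle between any of hung_long_jaw, hung_mid_jaw, hung_short_jaw's own z axis and vertical above 0.4 rad).
It fails at once if one of the two clamps is dropped or put down elsewhere (height (world z) of any of long_clamp_jaw, short_clamp_jaw below 0.12 m).
It fails at once if the glue bottle, tape measure or battery is pushed by more than 20 mm (distance of any of glue, tape, battery from where it was at the start of the episode above 0.02 m).
It also fails if it takes over 72 s, if anything falls off the work surface, if the arm or the gripper's body presses on something with over 40 N, if the wrist force passes 120 N, or if a joint passes its speed limit or range.

ROBOT

A 7-joint arm with a two-finger parallel gripper is mounted at the origin on the work surface. World frame = base frame: x ahead of the robot, y to its left, z up, the work surface at z = 0. Lengths are in m, angles in rad, forces in N, time in s.
With the tool pointing down it reaches from about 0.35 to 0.775 m from the base axis. Payload 3.1 kg.
Tool frame: the origin (TCP) lies at the very end of the fingers, on their centre line; the grasp point (between the pads) lies 19 mm behind it; z points along the fingers, y is the line along which they close (so a half turn about z gives the same grasp; the last joint's range is limited). The gripper opens to 85 mm and grips with 20 to 120 N. Pads are 22 mm wide; open, the fingers measure 114 mm over their backs; the gripper's body (76 mm by 85 mm) begins 54 mm behind the grasp point. The pads swing forward as they close: fully open they stand 13 mm farther back than shut.
Start: joints at [1.266, 0.311, 0.014, 1.512, -0.004, 1.319, -0.027], TCP at [0.143, -0.531, 0.231] pointing down, gripper open.
Joint ranges: [-2.7, 2.7], [-0.3, 1.91], [-1.27, 1.3], [0.12, 2.57], [-1.44, 4.58], [0.2, 2.03], [-3.05, 3.05]. Speed limits (rad/s): [2.79, 2.79, 3.14, 3.14, 3.14, 3.14, 3.14].

INTERFACE

Orientations are given as a unit quaternion [w, x, y, z].
In Python, from station import r gives the robot as it stands. The module is installed in compiled form; this text tells all that it offers.
- The arm moves only by the tool play_rows, never from a script. Its argument "plan" is text: rows parted by semicolons, each of 7 numbers parted by spaces: the turn, a rotation vector about the tool's x, y, z in degrees, then the shift along the tool's x, y, z in mm, then the finger opening in mm, from 0 to 85.4. A call has 1 to 8 rows; each row shifts and turns the commanded pose from where the row before left it, along the tool's axes as they then stand; what a row does not reach is not made up. A row lasts 1/8 s, in which the tool goes at most 62.5 mm and 10.7 degrees, less where a joint would pass 70% of its speed; a pose out of reach is approached as far as the arm can. A call with a gripper value outside its range is refused whole. The fingers move at their own pace and stop on an object; "squeeze" is the grip in N (left out, the last holds). Time passes only in rows, so rows that do not move let the fingers close. It gives the time, the measured TCP pose, the force, the opening and the grip force at its end, in the units of the state.
- r.read_state(): the state, without advancing time (a new reading comes with each control period).
- r.capture(name): name is "scene" or "side" or "wrist"; returns a dict with "color" (480x640x3 uint8, red, green, blue), "fx", "fy", "cx", "cy" (pixels), "rvec" (rotation vector, rad) and "tvec" (3), from world to camera coordinates, as OpenCV has them. Camera axes: x right, y down, z forward; pixel columns grow to the right and rows downward; lengths in m; the calibration is good to about 2 mm. A picture is of the moment at which its call begins. There is no depth.
- r.job_done(): hands the job in; it is judged then, once.
Trained networks look in a picture, given as the dict that the camera call returned (one of the last four; its "shot" number tells which), for a name from the list of things; names that differ only in an ending like _2 or _b are one class to them, and where a whole thing is asked for, a point or a joint stands for the part that bears it (a point fixed in the world has none). Each returns a list of dicts, best first, with "conf" (0 to 1); they miss things now and then, are a little off and sometimes report something else, mostly with a low value. They report only what shows in the picture. A call takes as long as a camera call. They do not tell look-alikes from the thing itself.
- r.regions_of(picture, name): "mask" (480x640 bool, what is visible of it) and "box" ([left, top, right, bottom] in pixels, round what is visible of it).
- r.pinpoint(picture, name): "location" ([column, row] in pixels: a listed point, or the origin of a listed thing).
The state is a dict: "t": time; "joint_pos": joint angles; "joint_velocities": joint speeds; "joint_efforts": joint torques, N m; "tool_pos": TCP position; "ee_rot": TCP orientation; "contact_force": force on the tool from outside, world axes, zero at the start; "moment": the same for the moment, N m; "finger_gap": finger opening in m; "gripper_force": force on a finger pad.
Only numpy, scipy, OpenCV 4.12 (cv2) and the standard library are available. Lean on these libraries where they do the work, as an engineer would, in place of code of your own. Each camera call takes 0.05 s, during which the arm holds its last target. There are 200 camera calls.

## Working session

There is one attempt and no reset: what is moved stays moved. The work goes in short steps, Python scripts to look and compute and a tool call to move; the robot and the scene stay as the last step left them, time stands still between calls to the robot, and variables do not carry over. Pictures are saved under pics/ and viewed, at most 10 in all, crops included, and the job is handed in when it is done.

Besides the shell and the picture viewer there is one more tool, called after "Call:" by a JSON object that holds its "method" and its "body", one argument or row to a line. play_rows: Moves the arm, as the interface text tells. Its arguments: {"type":"object","properties":{"plan":{"type":"string"},"squeeze":{"type":"number"}},"required":["plan"]}

```bash
mkdir -p pics
cat > h.py <<'E'
from station import r
import numpy as np, cv2
from scipy.spatial.transform import Rotation as R
def proj(p,X):
    K=np.array([[p['fx'],0,p['cx']],[0,p['fy'],p['cy']],[0,0,1.]])
    return cv2.projectPoints(np.float64(X).reshape(-1,3),np.float64(p['rvec']),np.float64(p['tvec']),K,None)[0].reshape(-1,2)
def ray(p,uv):
    Rm=R.from_rotvec(np.ravel(p['rvec'])).as_matrix(); t=np.ravel(p['tvec'])
    d=Rm.T@np.array([(uv[0]-p['cx'])/p['fx'],(uv[1]-p['cy'])/p['fy'],1]); return -Rm.T@t,d/np.linalg.norm(d)
def tri(obs):
    A=0;b=0
    for p,uv in obs:
        c,d=ray(p,uv);M=np.eye(3)-np.outer(d,d);A=A+M;b=b+M@c
    X=np.linalg.solve(A,b)
    return X,[float(np.linalg.norm(proj(p,X)[0]-uv)) for p,uv in obs]
def atz(p,uv,z):
    c,d=ray(p,uv); return c+d*(z-c[2])/d[2]
def save(p,n): cv2.imwrite('pics/'+n+'.png',cv2.cvtColor(p['color'],cv2.COLOR_RGB2BGR))
E
python3 - <<'E'
from h import *
np.set_printoptions(precision=4,suppress=True)
s=r.read_state(); print(s['t'],s['tool_pos'],s['ee_rot'],s['finger_gap'])
P={n:r.capture(n) for n in('scene','side','wrist')}
for n,p in P.items():
    save(p,n+'0'); print(n,ray(p,(320,240)))
names='long_clamp_jaw long_clamp_handle long_clamp_nose short_clamp_jaw short_clamp_handle hung_long_jaw hung_mid_jaw hung_short_jaw rack_rail beam_top glue tape battery'.split()
for k in names:
    for n in('scene','side'):
        print(k,n,[(np.round(d['location'],0).tolist(),round(d['conf'],2)) for d in r.pinpoint(P[n],k)][:6])
E
```

```text
0.0 [ 0.1427 -0.5304  0.2302] [-0.0012  0.9914  0.1311 -0.0002] 0.08515763086157448
scene (array([0.8121, 0.3476, 1.0436]), array([-0.246 , -0.4682, -0.8487]))
side (array([0.3226, 0.7495, 0.9857]), array([ 0.192 , -0.7041, -0.6837]))
wrist (array([ 0.2148, -0.5116,  0.3731]), array([-0.2788, -0.0693, -0.9578]))
long_clamp_jaw scene [([249.0, 148.0], 0.96), ([190.0, 185.0], 0.92), ([298.0, 179.0], 0.79), ([379.0, 170.0], 0.58)]
long_clamp_jaw side [([463.0, 234.0], 0.77), ([292.0, 162.0], 0.65), ([368.0, 160.0], 0.61), ([345.0, 166.0], 0.56), ([252.0, 343.0], 0.48)]
long_clamp_handle scene [([294.0, 226.0], 0.95), ([342.0, 208.0], 0.78), ([228.0, 218.0], 0.69), ([300.0, 165.0], 0.68)]
long_clamp_handle side [([395.0, 192.0], 0.89), ([400.0, 245.0], 0.87), ([338.0, 178.0], 0.68), ([293.0, 201.0], 0.64), ([334.0, 238.0], 0.53)]
long_clamp_nose scene [([290.0, 189.0], 0.9), ([367.0, 176.0], 0.88), ([194.0, 195.0], 0.65), ([256.0, 150.0], 0.63)]
long_clamp_nose side [([338.0, 179.0], 0.93), ([452.0, 231.0], 0.87), ([369.0, 165.0], 0.81), ([286.0, 172.0], 0.69)]
short_clamp_jaw scene [([3
[... 276 characters left out ...]
)]
hung_mid_jaw scene [([389.0, 378.0], 0.77)]
hung_mid_jaw side [([249.0, 334.0], 0.63), ([250.0, 341.0], 0.26)]
hung_short_jaw scene [([294.0, 225.0], 0.6), ([366.0, 343.0], 0.55), ([235.0, 272.0], 0.45)]
hung_short_jaw side [([265.0, 300.0], 0.65)]
rack_rail scene [([388.0, 384.0], 0.61)]
rack_rail side [([250.0, 342.0], 0.77)]
beam_top scene [([307.0, 198.0], 0.87), ([233.0, 274.0], 0.5)]
beam_top side [([345.0, 185.0], 0.84)]
glue scene [([402.0, 300.0], 0.92), ([306.0, 197.0], 0.36), ([390.0, 382.0], 0.26)]
glue side [([378.0, 350.0], 0.6)]
tape scene [([270.0, 375.0], 0.69)]
tape side [([209.0, 323.0], 0.89)]
battery scene [([237.0, 274.0], 0.59)]
battery side [([259.0, 241.0], 0.87)]
```

View pics/scene0.png

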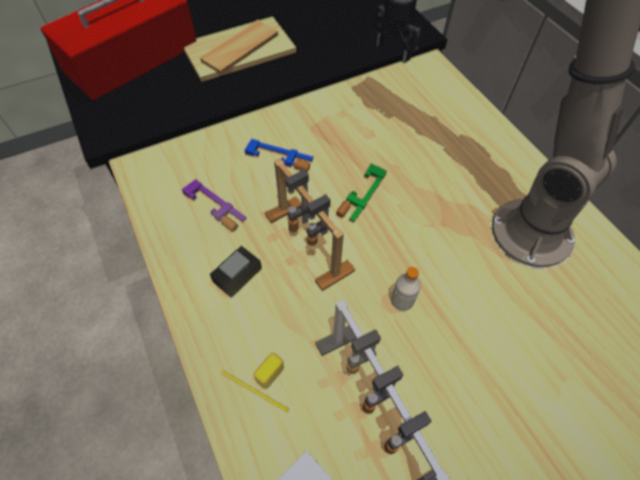

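View pics/side0.png

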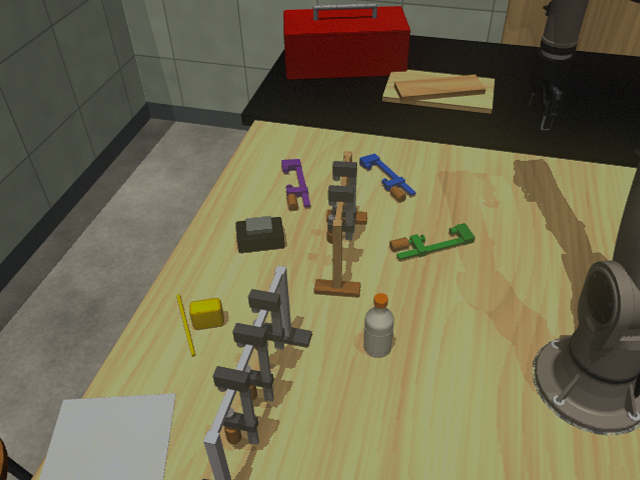

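The scene shows the blue (249,148), purple (190,185) and green (379,170) look-alikes lying on the table. The two iron clamps hang on the wooden beam at (298,179) and (319,208). The rack clamps are at (366,343), (389,378) and (416,426). I'll triangulate these and check the choice in one close crop.

Run:
```python
from h import *
np.set_printoptions(precision=4,suppress=True)
S=r.capture('scene');D=r.capture('side')
def near(p,k,uv):
    l=r.pinpoint(p,k); l=[d['location'] for d in l if np.hypot(*(np.array(d['location'])-uv))<14]
    return np.array(l[0],float) if l else None
q={'long_clamp_jaw':((298,179),(345,166)),'long_clamp_handle':((294,226),(334,238)),'long_clamp_nose':((290,189),(338,179)),
'short_clamp_jaw':((319,208),(339,194)),'short_clamp_handle':((311,238),(334,236)),'hung_long_jaw':((416,426),(232,378)),'hung_mid_jaw':((389,378),(249,336)),'hung_short_jaw':((366,343),(265,300)),'rack_rail':((388,384),(250,342)),'beam_top':((307,198),(345,185)),'glue':((402,300),(378,350)),'tape':((270,375),(209,323)),'battery':((237,274),(259,241))}
for k,(a,b) in q.items():
    a=near(S,k,a);b=near(D,k,b)
    if a is None or b is None: print(k,a,b);continue
    print(k,*tri([(S,a),(D,b)]),end=' ')
    z={'hung':.214,'long':.214,'shor':.214,'rack':.2,'beam':.2}.get(k[:4],0)
    if 'jaw' in k or z in(.2,0): print(atz(S,a,z)[:2],atz(D,b,z)[:2])
    else: print()
# rail/beam ends by hand
for n,u,v in(('railfar',(341,305),(282,270)),('beamA',(280,162),(347,153)),('beamB',(338,234),(339,210))): print(n,tri([(S,np.array(u)),(D,np.array(v))]),atz(S,u,.2),atz(D,v,.2))
c=np.hstack([cv2.resize(S['color'][120:300,240:380],None,fx=2.8,fy=2.8,interpolation=2),cv2.resize(D['color'][140:320,280:420],None,fx=2.8,fy=2.8,interpolation=2)])
print(c.shape); cv2.imwrite('pics/c1.png',c[:,:,::-1])
```

```text
long_clamp_jaw [ 0.5408 -0.2862  0.2086] [0.025489927724916962, 0.026509638923740374] [ 0.5425 -0.2822] [ 0.5393 -0.279 ]
long_clamp_handle [295.7 222.4] None
long_clamp_nose [ 0.5608 -0.2868  0.1765] [0.5743947409843204, 0.5986525076491999] 
short_clamp_jaw [ 0.5391 -0.1836  0.2202] [0.7110223066353398, 0.7469304959456381] [ 0.5359 -0.189 ] [ 0.5415 -0.1891]
short_clamp_handle [ 0.5509 -0.1909  0.0899] [0.6062842856206876, 0.6556556030881023] 
hung_long_jaw [0.5939 0.2885 0.2138] [0.040293206321392834, 0.04356591361818244] [0.594  0.2885] [0.5938 0.2885]
hung_mid_jaw [388.3 377.9] None
hung_short_jaw [0.596 0.126 0.222] [0.2804553618006673, 0.29801654410687556] [0.5942 0.1242] [0.5986 0.1189]
rack_rail [0.5948 0.2077 0.2064] [0.32574383951369523, 0.35062229742392526] [0.5935 0.207 ] [0.5967 0.2027]
beam_top [ 0.5348 -0.2451  0.1947] [2.534883882398696, 2.6683651305060825] [ 0.5408 -0.2358] [ 0.531  -0.2459]
glue [ 0.4081  0.014  -0.0091] [0.5543618475089793, 0.6633280350377684] [0.4126 0.018 ] [0.4066 0.0195]
tape [0.7642 0.0331 0.0049] [1.021278267150933, 1.0586069936440705] [0.7626 0.0299] [0.7675 0.0316]
battery [ 0.7454 -0.2302  0.0005] [1.6926579989443329, 1.7394840841306471] [ 0.7428 -0.2343] [ 0.7473 -0.2261]
railfar (array([0.5948, 0.0281, 0.1917]), [0.9884369222759868, 1.0490617642899966]) [0.5983 0.0328 0.2   ] [0.5911 0.0336 0.2   ]
beamA (array([ 0.5543, -0.3508,  0.202 ]), [0.18069410203641662, 0.18596068108194252]) [ 0.554 -0.352  0.2  ] [ 0.5547 -0.3542  0.2   ]
beamB (array([ 0.5262, -0.1102,  0.2263]), [5.700807977879128, 6.071449540275966]) [ 0.5266 -0.1141  0.2   ] [ 0.5276 -0.1547  0.2   ]
(504, 784, 3)
```

View pics/c1.png

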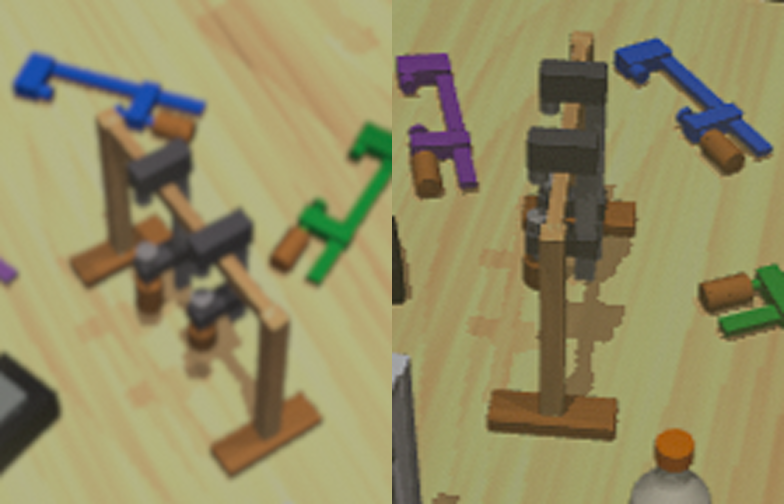

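The crop shows the long clamp at the far end of the beam (jaw at y≈-0.285) and the short one nearer (y≈-0.187). Both are dark iron, so the coloured ones are the look-alikes. I'll hover above the long clamp, with the fingers closing along the clamp's x axis.

```bash
cat >> h.py <<'E'
def plan(target,yaw,n,grip=85):
    """yaw: world angle of tool y in deg"""
    s=r.read_state(); p=np.array(s['tool_pos']); q=s['ee_rot']; M=R.from_quat([q[1],q[2],q[3],q[0]])
    yw=np.deg2rad(yaw); y=np.array([np.cos(yw),np.sin(yw),0]); z=np.array([0,0,-1.]); x=np.cross(y,z)
    T=R.from_matrix(np.stack([x,y,z],1)); rv=(M.inv()*T).as_rotvec(); d=(np.array(target)-p)/n
    out=[]
    for i in range(n):
        Mi=M*R.from_rotvec(rv*i/n); out.append(' '.join('%g'%v for v in [*np.round(np.rad2deg(rv/n),2),*np.round(Mi.inv().apply(d)*1e3,1),grip]))
    print('; '.join(out))
def st():
    s=r.read_state(); q=s['ee_rot'];M=R.from_quat([q[1],q[2],q[3],q[0]]).as_matrix()
    print('t%.1f'%s['t'],np.round(s['tool_pos'],4),'yaw y %.1f'%np.rad2deg(np.arctan2(M[1,1],M[0,1])),'z',np.round(M[:,2],3),'F',np.round(s['contact_force'],1),'gap',round(s['finger_gap'],4))
E
python3 -c "
from h import *
st(); plan([.50,-.30,.33],6.5,8)"
```

```text
t2.9 [ 0.1429 -0.5311  0.2313] yaw y -74.9 z [-0. -0. -1.] F [0.5 0.5 0.3] gap 0.0853
-0 0 -10.18 50.6 -16.3 -12.3 85; -0 0 -10.18 52.7 -7.1 -12.3 85; -0 0 -10.18 53.1 2.3 -12.3 85; -0 0 -10.18 51.9 11.7 -12.3 85; -0 0 -10.18 49 20.7 -12.3 85; -0 0 -10.18 44.6 29 -12.3 85; -0 0 -10.18 38.7 36.4 -12.3 85; -0 0 -10.18 31.7 42.7 -12.3 85
```

Call:
{"method": "play_rows", "body": {
  "plan": "0 0 -10.2 51 -16 -12 85; 0 0 -10.2 53 -7 -12 85; 0 0 -10.2 53 2 -12 85; 0 0 -10.2 52 12 -12 85; 0 0 -10.2 49 21 -12 85; 0 0 -10.2 45 29 -12 85; 0 0 -10.2 39 36 -12 85; 0 0 -10.2 32 43 -12 85",
  "squeeze": 60
}}

```text
t: 3.85
tool_pos: [0.5022, -0.298, 0.3279]
ee_rot: [0.0, 0.663, 0.749, -0.0]
contact_force: [-0.3, -0.7, -0.5]
finger_gap: 0.0846
gripper_force: 0.0
```

Call:
{"method": "play_rows", "body": {
  "plan": "0 0 0 0 0 0 85;0 0 0 0 0 0 85;0 0 0 0 0 0 85"
}}

```text
t: 4.22
tool_pos: [0.4995, -0.3005, 0.327]
ee_rot: [-0.0, 0.666, 0.746, -0.001]
contact_force: [0.4, -0.5, -0.1]
finger_gap: 0.0847
gripper_force: 0.0
```

Run:
```python
from h import *
st(); W=r.capture('wrist'); save(W,'w1')
for k in('long_clamp_jaw','short_clamp_jaw','beam_top'):
    z=.2 if k[0]=='b' else .214
    for d in r.pinpoint(W,k): print(k,np.round(d['location'],1),round(d['conf'],2),np.round(atz(W,d['location'],z),4))
```

```text
t4.2 [ 0.4995 -0.3005  0.327 ] yaw y 6.5 z [-0.001 -0.001 -1.   ] F [ 0.4 -0.5 -0.1] gap 0.0847
long_clamp_jaw [109.7 210.8] 0.8 [ 0.3651 -0.2987  0.214 ]
long_clamp_jaw [333.1 415. ] 0.76 [ 0.5227 -0.435   0.214 ]
long_clamp_jaw [398.  208.3] 0.68 [ 0.5444 -0.2768  0.214 ]
short_clamp_jaw [405.5  59. ] 0.84 [ 0.5344 -0.1914  0.214 ]
beam_top [398.2 143.3] 0.73 [ 0.5406 -0.2383  0.2   ]
beam_top [419.6 203.4] 0.71 [ 0.5609 -0.2747  0.2   ]
beam_top [400.   80.8] 0.54 [ 0.5356 -0.2018  0.2   ]
```

View pics/w1.png

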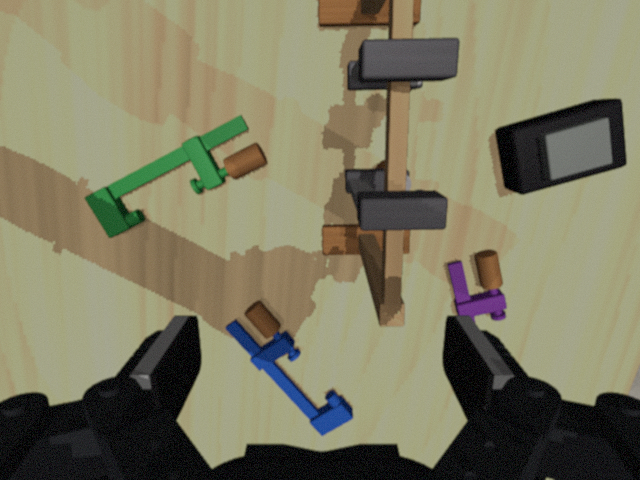

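The wrist view shows the long jaw at (402,210), the short jaw at (409,60) and the beam running vertically at x≈395. The green, blue and purple look-alikes lie on the table, clear of the work. Next I'll refine with the jaw edges and the beam line.

Run:
```python
from h import *
np.set_printoptions(precision=4,suppress=True)
W=r.capture('wrist'); print('cam',ray(W,(320,240))[0])
g=cv2.cvtColor(W['color'],cv2.COLOR_RGB2HSV)
im=W['color'].astype(int)
# beam centre per row: bright vs. tan: use gradient edges
gray=im.sum(2)
for row in (105,120,135,150,165,240,260,290,310):
    print(row, [c for c in range(370,425) if abs(gray[row,c+1]-gray[row,c-1])>45])
for a,b in(((399,105),(393,310)),): 
    A,B=atz(W,a,.2),atz(W,b,.2); d=A-B; print('beam',A,B,np.rad2deg(np.arctan2(-d[0],d[1])))
for row in(196,200,204,208,212,216,220,224,228): 
    x=[c for c in range(345,460) if gray[row,c]<260]; print(row,x[:1],x[-1:],[int(gray[row,c]) for c in(370,400,435)])
for c in(368,435): print(c,[int(v) for v in gray[184:236:2,c]])
for x,y,yaw in((.5415,-.281,6.5),(.5415,-.285,6.5)):
    cs=np.array([[sx*.026,sy*.01,z] for z in(.228,.200) for sx in(-1,1) for sy in(-1,1)]); 
    Q=R.from_euler('z',yaw,degrees=True).apply(cs)+[x,y,0]; print(proj(W,Q).round(0).tolist())
```

```text
cam [ 0.4918 -0.2259  0.47  ]
105 [384, 385, 386, 387, 388, 389, 390]
120 [380, 381, 383, 384, 385, 386, 387, 388, 389, 390, 407, 408]
135 [370, 371, 383, 384, 385, 386, 387, 388, 389, 406, 407]
150 [382, 383, 384, 385, 386, 387, 388, 389, 406]
165 [372, 373, 374, 375, 376, 377, 378, 385, 386, 387, 388, 405, 406]
240 [377, 380, 381, 383, 384, 385, 386, 401, 402, 407, 408, 409]
260 [379, 380, 383, 384, 385, 401, 402]
290 [370, 382, 383, 398, 399, 400]
310 [372, 373, 374, 375, 377, 378, 379, 399, 400, 403, 404]
beam [ 0.5379 -0.2147  0.2   ] [ 0.5569 -0.3521  0.2   ] 7.855552699049655
196 [350] [440] [82, 98, 72]
200 [351] [444] [177, 173, 203]
204 [353] [445] [196, 206, 246]
208 [354] [444] [217, 199, 237]
212 [355] [444] [221, 216, 211]
216 [355] [444] [216, 211, 203]
220 [356] [443] [202, 211, 221]
224 [345] [443] [204, 214, 215]
228 [345] [443] [204, 203, 191]
368 [157, 161, 169, 181, 115, 100, 95, 91, 153, 208, 209, 225, 206, 206, 224, 222, 222, 215, 211, 214, 186, 204, 191, 168, 253, 224]
435 [423, 430, 433, 429, 304, 120, 72, 126, 203, 251, 246, 238, 237, 214, 211, 217, 203, 196, 221, 196, 215, 201, 191, 274, 428, 435]
[[351.0, 237.0], [351.0, 204.0], [437.0, 237.0], [440.0, 204.0], [348.0, 225.0], [348.0, 196.0], [426.0, 225.0], [428.0, 196.0]]
[[350.0, 243.0], [350.0, 211.0], [435.0, 243.0], [438.0, 211.0], [347.0, 231.0], [348.0, 202.0], [425.0, 231.0], [427.0, 202.0]]
```

```bash
python3 -c "
from h import *
st(); plan([.545,-.2775,.193],7.5,4)"
```

```text
t4.5 [ 0.5003 -0.2995  0.3273] yaw y 6.6 z [-0. -0. -1.] F [ 0.1  0.1 -0.2] gap 0.0851
-0 0 -0.23 4.2 11.7 33.6 85; -0 0 -0.23 4.1 11.7 33.6 85; -0 0 -0.23 4.1 11.8 33.6 85; -0 0 -0.23 4 11.8 33.6 85
```

Call:
{"method": "play_rows", "body": {
  "plan": "0 0 -0.9 8 23 0 85;0 0 0 8.5 24 10 85;0 0 0 0 0 30 85;0 0 0 0 0 30 85;0 0 0 0 0 25 85;0 0 0 0 0 20 85;0 0 0 0 0 19 85;0 0 0 0 0 0 85"
}}

```text
t: 5.48
tool_pos: [0.5441, -0.2765, 0.1915]
ee_rot: [-0.002, 0.659, 0.752, -0.001]
contact_force: [0.3, -0.3, 0.0]
finger_gap: 0.085
gripper_force: 0.0
```

Run:
```python
from h import *
st(); W=r.capture('wrist');S=r.capture('side')
c=np.hstack([cv2.resize(W['color'],(440,330)),cv2.resize(S['color'][100:250,270:430],(352,330),interpolation=2)]);cv2.imwrite('pics/c2.png',c[:,:,::-1])
```

```text
t5.5 [ 0.5441 -0.2765  0.1915] yaw y 7.5 z [-0.004  0.001 -1.   ] F [ 0.3 -0.3  0. ] gap 0.085
```

View pics/c2.png

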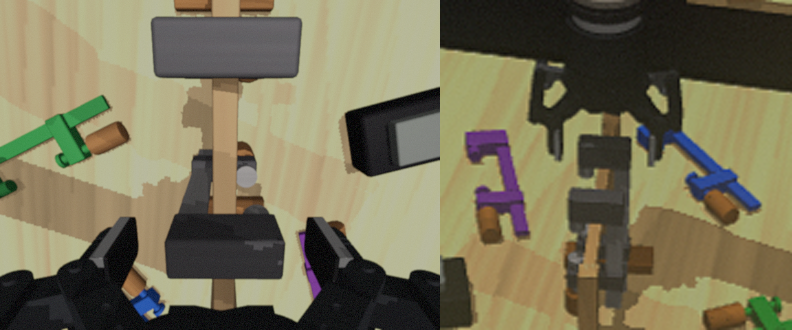

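The fingers straddle the long jaw (wrist crop, (225,245)) and are well centred. Closing now.

Call:
{"method": "play_rows", "body": {
  "plan": "0 0 0 0 0 0 60;0 0 0 0 0 0 50;0 0 0 0 0 0 40;0 0 0 0 0 0 40;0 0 0 0 0 0 40;0 0 0 0 0 0 40",
  "squeeze": 80
}}

```text
t: 6.32
tool_pos: [0.5462, -0.2768, 0.1946]
ee_rot: [0.001, 0.659, 0.752, 0.0]
contact_force: [-0.8, -0.1, 6.3]
finger_gap: 0.0508
gripper_force: 84.9
```

Call:
{"method": "play_rows", "body": {
  "plan": "0 0 0 0 0 -8 40;0 0 0 0 0 -8 40;0 0 0 0 0 -5 40;0 0 0 0 0 0 40;0 0 0 0 0 0 40"
}}

```text
t: 6.95
tool_pos: [0.5453, -0.2765, 0.2139]
ee_rot: [-0.0, 0.659, 0.752, -0.0]
contact_force: [0.1, 0.1, -5.0]
finger_gap: 0.0509
gripper_force: 84.2
```

Run:
```python
from h import *
st(); W=r.capture('wrist');S=r.capture('side')
for p in(W,S):
  for k in('long_clamp_jaw','long_clamp_handle'): print(k,[(np.round(d['location'],0).tolist(),round(d['conf'],2)) for d in r.pinpoint(p,k)])
c=np.hstack([cv2.resize(W['color'],(440,330)),cv2.resize(S['color'][100:250,270:430],(352,330),interpolation=2)]);cv2.imwrite('pics/c3.png',c[:,:,::-1])
```

```text
t7.0 [ 0.5453 -0.2765  0.2139] yaw y 7.6 z [-0.001  0.    -1.   ] F [ 0.1  0.1 -5. ] gap 0.0509
long_clamp_jaw [([320.0, 353.0], 0.84), ([485.0, 471.0], 0.7)]
long_clamp_handle [([164.0, 196.0], 0.97), ([346.0, 224.0], 0.92), ([477.0, 332.0], 0.78), ([366.0, 310.0], 0.19)]
long_clamp_jaw [([290.0, 161.0], 0.91), ([370.0, 158.0], 0.9), ([347.0, 160.0], 0.66), ([463.0, 234.0], 0.66), ([249.0, 343.0], 0.63)]
long_clamp_handle [([399.0, 245.0], 0.92), ([293.0, 202.0], 0.86), ([395.0, 194.0], 0.68), ([334.0, 219.0], 0.66)]
```

View pics/c3.png

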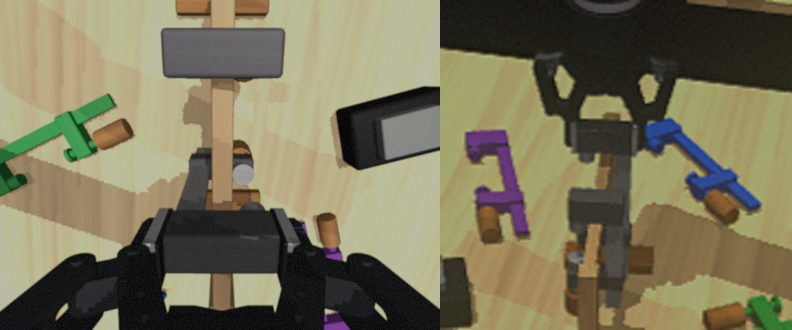

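The long clamp is held (51 mm gap, about 5 N of weight) and lifted 19 mm. Now I'll bring it off sideways and up.

Call:
{"method": "play_rows", "body": {
  "plan": "0 0 0 0 0 -8 40;0 0 0 0 -15 0 40;0 0 0 0 -25 0 40;0 0 0 0 -25 0 40;0 0 0 0 -15 0 40;0 0 0 0 0 -30 40;0 0 0 0 0 -50 40;0 0 0 0 0 -50 40"
}}

```text
t: 8.25
tool_pos: [0.4666, -0.2868, 0.3542]
ee_rot: [0.001, 0.659, 0.752, 0.0]
contact_force: [1.1, -0.6, -4.9]
finger_gap: 0.0509
gripper_force: 86.7
```

```bash
python3 -c "
from h import *
st(); plan([.49,.11,.36],0,8,40)"
```

```text
t8.2 [ 0.4666 -0.2868  0.3542] yaw y 7.6 z [ 0.001 -0.    -1.   ] F [ 1.1 -0.6 -4.9] gap 0.0509
0.01 0 0.95 48.8 9.5 -0.7 40; 0.01 0 0.95 48.9 8.7 -0.7 40; 0.01 0 0.95 49.1 7.8 -0.7 40; 0.01 0 0.95 49.2 7 -0.7 40; 0.01 0 0.95 49.3 6.2 -0.7 40; 0.01 0 0.95 49.4 5.4 -0.7 40; 0.01 0 0.95 49.5 4.6 -0.7 40; 0.01 0 0.95 49.5 3.7 -0.7 40
```

Call:
{"method": "play_rows", "body": {
  "plan": "0 0 1 30 6 -5 40;0 0 1 49 8.5 0 40;0 0 1 49 8 0 40;0 0 1 49 7 0 40;0 0 1 49 6 0 40;0 0 1 49 5.5 0 40;0 0 1 49 5 0 40;0 0 0.6 40 4 0 40"
}}

```text
t: 9.25
tool_pos: [0.4908, 0.0828, 0.3582]
ee_rot: [0.0, 0.706, 0.708, 0.001]
contact_force: [0.1, 0.0, -5.5]
finger_gap: 0.0509
gripper_force: 86.7
```

Call:
{"method": "play_rows", "body": {
  "plan": "0 0 0 15 0 0 40;0 0 0 0 0 0 40;0 0 0 0 0 0 40;0 0 0 0 0 0 40"
}}

```text
t: 9.75
tool_pos: [0.4913, 0.0925, 0.3572]
ee_rot: [0.0, 0.709, 0.706, -0.0]
contact_force: [-0.1, -0.0, -6.0]
finger_gap: 0.051
gripper_force: 86.7
```

Run:
```python
from h import *
st(); W=r.capture('wrist');save(W,'w2')
for k in('hung_long_jaw','hung_mid_jaw','hung_short_jaw','rack_rail','long_clamp_handle'):
    z=.2 if k[0]=='r' else .214
    for d in r.pinpoint(W,k): print(k,np.round(d['location'],1),round(d['conf'],2),np.round(atz(W,d['location'],z),4))
```

```text
t9.8 [0.4913 0.0925 0.3572] yaw y -0.2 z [ 0.    -0.001 -1.   ] F [-0.1 -0.  -6. ] gap 0.051
hung_long_jaw [256.1 244.6] 0.17 [0.4439 0.0779 0.214 ]
hung_mid_jaw [486.2  66.8] 0.73 [0.5959 0.1954 0.214 ]
hung_short_jaw [472.  181.1] 0.96 [0.5942 0.1228 0.214 ]
long_clamp_handle [341.1 223.9] 0.97 [0.5048 0.093  0.214 ]
long_clamp_handle [269.1 443.1] 0.87 [ 0.4459 -0.097   0.214 ]
```

View pics/w2.png

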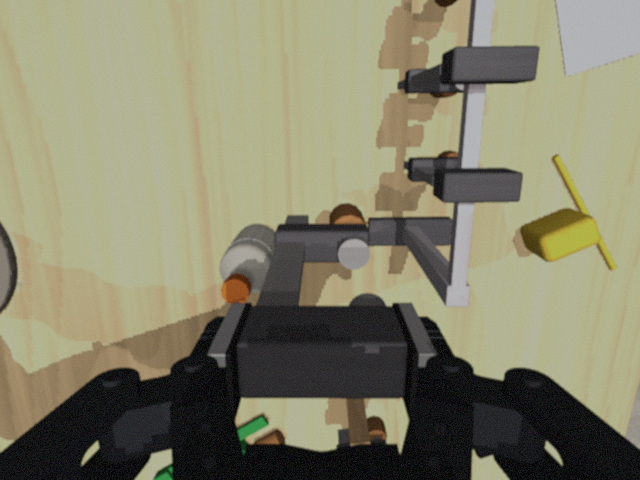

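The clamp hangs straight in the grip. Rack jaws are visible at (480,185) (short) and (490,65) (middle), with the rail end at (456,295). I'll move on along y and look again.

Call:
{"method": "play_rows", "body": {
  "plan": "0 0 0 30 0 0 40;0 0 0 30 0 0 40;0 0 0 0 0 0 40;0 0 0 0 0 0 40;0 0 0 0 0 0 40"
}}

```text
t: 10.68
tool_pos: [0.4913, 0.1532, 0.3572]
ee_rot: [0.0, 0.708, 0.706, -0.0]
contact_force: [-0.5, -0.6, -4.7]
finger_gap: 0.051
gripper_force: 86.7
```

Run:
```python
from h import *
np.set_printoptions(precision=4,suppress=True)
a,b=(456,295),(482,5)
st(); W=r.capture('wrist');save(W,'w3'); np.savez('w3',**{k:np.array(v) for k,v in W.items()})
for k in('hung_long_jaw','hung_mid_jaw','hung_short_jaw','rack_rail'):
    z=.2 if k[0]=='r' else .214
    for d in r.pinpoint(W,k): print(k,np.round(d['location'],1),round(d['conf'],2),np.round(atz(W,d['location'],z),4))
```

```text
t10.7 [0.4913 0.1532 0.3572] yaw y -0.2 z [-0.    -0.001 -1.   ] F [-0.5 -0.6 -4.7] gap 0.051
hung_long_jaw [488.8  22.5] 0.85 [0.5946 0.2815 0.214 ]
hung_mid_jaw [477.9 160.9] 0.58 [0.5968 0.1973 0.214 ]
hung_short_jaw [466.6 260.8] 0.98 [0.5963 0.1257 0.214 ]
hung_short_jaw [320.4 349.4] 0.39 [0.4898 0.053  0.214 ]
rack_rail [468.2 155.1] 0.79 [0.5947 0.1999 0.2   ]
rack_rail [490.3 442.6] 0.38 [ 0.639  -0.0492  0.2   ]
```

View pics/w3.png

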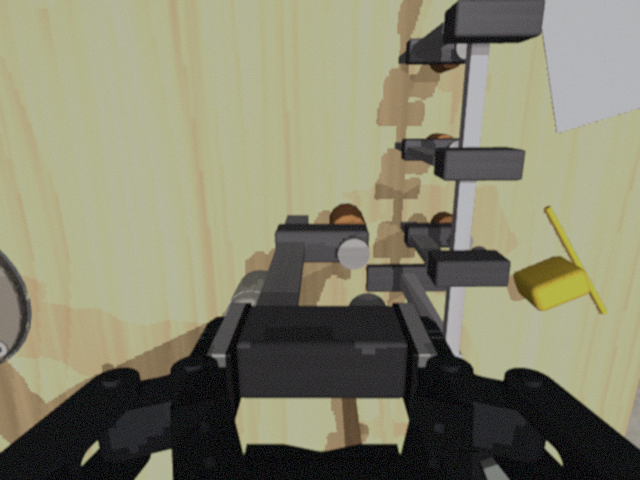

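Run:
```python
from h import *
from scipy.optimize import least_squares
np.set_printoptions(precision=4,suppress=True)
W={k:v for k,v in np.load('w3.npz').items()}
g=W['color'].astype(int).sum(2)
def box(l,t,rr,b):
    m=(g<300).astype(np.uint8); m[:, :l]=0; m[:,rr:]=0; m[:t]=0;m[b:]=0
    n,lab,s,_=cv2.connectedComponentsWithStats(m); i=1+s[1:,4].argmax(); x,y,w,h=s[i,:4]
    return [x,y,x+w-1,y+h-1]
# rail
for row in(60,100,130,200,230,310,330):
    L=[c for c in range(440,500) if g[row,c]-g[row,c-2]>60]; print(row,L, [int(v) for v in g[row,440:500:4]])
for nm,bx in(('mid',(435,148,524,180)),('short',(427,250,508,286))):
    o=box(bx[0]-0,bx[1]-12,bx[2]+15,bx[3]+12); print(nm,'auto',o)
    for B in(bx,o):
        def f(p,full=False):
            Q=R.from_euler('z',p[2]).apply([[sx*.026,sy*.01,z] for z in(.228,.2) for sx in(-1,1) for sy in(-1,1)])+[p[0],p[1],0]
            q=proj(W,Q); return np.r_[q.min(0),q.max(0)]-B
        s=least_squares(lambda p:f([p[0],p[1],0.0]),[.595,.2]); print(s.x,s.fun)
```

```text
60 [441, 442, 470, 471, 472] [154, 231, 221, 163, 142, 129, 162, 206, 541, 551, 544, 544, 517, 506, 502]
100 [466, 467, 468, 469] [502, 504, 499, 478, 460, 470, 185, 537, 541, 546, 539, 516, 504, 508, 508]
130 [463, 464, 465, 466] [499, 501, 491, 481, 501, 276, 445, 550, 540, 551, 539, 509, 506, 505, 493]
200 [457, 458, 459, 460] [477, 478, 494, 476, 203, 547, 548, 549, 546, 485, 466, 472, 482, 481, 486]
230 [441, 455, 456, 457, 458] [184, 240, 244, 184, 485, 549, 542, 543, 472, 485, 485, 485, 481, 488, 483]
310 [448, 449, 450] [509, 355, 376, 538, 536, 525, 498, 498, 513, 509, 512, 518, 510, 507, 514]
330 [440, 441, 442, 446, 447, 448, 449] [176, 172, 537, 529, 536, 516, 485, 506, 506, 504, 507, 511, 510, 506, 502]
mid auto [np.int32(435), np.int32(136), np.int32(524), np.int32(191)]
[0.5961 0.1956] [-3.1557 -1.3561  2.8087  1.4829]
[0.5961 0.1958] [-3.1626 10.4334  2.816  -9.7382]
short auto [np.int32(427), np.int32(238), np.int32(509), np.int32(297)]
[0.5956 0.1207] [-3.06   -1.6462  2.7465  1.769 ]
[0.596  0.1209] [-2.5722 10.0672  2.3101 -9.5288]
```

Run:
```python
from h import *
from scipy.optimize import least_squares
np.set_printoptions(precision=4,suppress=True)
W={k:v for k,v in np.load('w3.npz').items()}
g=W['color'].astype(int).sum(2)
for row in(60,100,120,200,230,310,330): print(row,[int(v) for v in g[row,455:495:2]])
A,B=atz(W,(479.5,60),.2),atz(W,(454.5,330),.2);d=A-B;print(A,B,'yaw',np.rad2deg(np.arctan2(-d[0],d[1])))
def f(p):
    Q=np.array([[sx*.026,sy*.01,z] for z in(.228,.2) for sx in(-1,1) for sy in(-1,1)])+[p[0],p[1],0]
    q=proj(W,Q); return (np.r_[q.min(0),q.max(0)]-[443,0,545,43])[[0,2,3]]
s=least_squares(f,[.595,.28]);print(s.x,s.fun)
for c in(450,470,490,510,530): print(c,[int(v) for v in g[0:50:3,c]])
S=r.capture('scene')
print([(k,r.pinpoint(S,k)[0]['location'],atz(S,r.pinpoint(S,k)[0]['location'],.214)) for k in('hung_long_jaw','hung_mid_jaw')])
```

```text
60 [143, 135, 117, 130, 144, 188, 207, 260, 513, 543, 550, 542, 550, 548, 544, 546, 539, 514, 506, 508]
100 [454, 464, 473, 440, 217, 208, 480, 554, 542, 547, 543, 551, 552, 539, 540, 511, 505, 508, 496, 513]
120 [480, 490, 468, 244, 188, 449, 551, 551, 543, 549, 552, 541, 550, 530, 507, 504, 510, 497, 499, 504]
200 [199, 311, 536, 548, 550, 546, 539, 546, 552, 521, 476, 490, 484, 473, 483, 482, 487, 482, 477, 475]
230 [346, 547, 544, 550, 549, 543, 540, 544, 485, 485, 484, 479, 476, 479, 492, 472, 483, 483, 474, 481]
310 [533, 537, 522, 523, 508, 504, 506, 508, 506, 506, 506, 504, 511, 505, 505, 507, 513, 509, 506, 515]
330 [536, 532, 532, 486, 478, 485, 494, 503, 510, 502, 511, 519, 502, 508, 513, 515, 514, 507, 507, 515]
[0.596  0.2618 0.2   ] [0.5975 0.0618 0.2   ] yaw 0.41008756680535075
[0.5956 0.2821] [-2.2317  1.9636  0.152 ]
450 [505, 512, 415, 102, 63, 49, 108, 95, 95, 76, 81, 25, 91, 73, 97, 299, 271]
470 [237, 290, 285, 291, 280, 283, 284, 284, 277, 296, 284, 258, 157, 51, 90, 183, 214]
490 [245, 284, 274, 270, 273, 280, 286, 280, 292, 288, 274, 245, 130, 98, 181, 467, 500]
510 [251, 267, 259, 266, 284, 276, 284, 276, 266, 270, 272, 245, 123, 76, 229, 506, 509]
530 [263, 272, 268, 261, 268, 259, 265, 261, 274, 260, 262, 225, 105, 422, 505, 507, 500]
[('hung_long_jaw', [416.6, 424.0], array([0.591 , 0.2842, 0.214 ])), ('hung_mid_jaw', [387.2, 376.8], array([0.594 , 0.1948, 0.214 ]))]
```

Rail centre line: x≈0.596, yaw≈0.4°. Jaws: long y≈0.283, middle ≈0.196, short ≈0.121. The long clamp therefore goes to y≈0.2395.

Call:
{"method": "play_rows", "body": {
  "plan": "0 0 -0.6 30 0 0 40;0 0 0 40 0 0 40;0 0 0 16 0 20 40;0 0 0 0 0 40 40;0 0 0 0 0 40 40;0 0 0 0 0 30 40;0 0 0 0 0 7 40;0 0 0 0 0 0 40"
}}

```text
t: 12.18
tool_pos: [0.4908, 0.2408, 0.2208]
ee_rot: [0.0, 0.704, 0.71, 0.0]
contact_force: [-0.3, 0.1, -5.4]
finger_gap: 0.0509
gripper_force: 86.5
```

```bash
python3 -c "
from h import *
st(); plan([.555,.2395,.220],0.4,2,40);plan([.596,.2395,.220],0.4,1,40)
W=r.capture('wrist');print([(d['location'],d['conf'],atz(W,d['location'],.214)) for k in('hung_long_jaw','hung_mid_jaw') for d in r.pinpoint(W,k)]);np.savez('w4',**{k:np.array(v) for k,v in W.items()});save(W,'w4')"
```

```text
t12.2 [0.4908 0.2408 0.2208] yaw y 0.5 z [ 0.  0. -1.] F [-0.3  0.1 -5.4] gap 0.0509
0.01 -0.01 0.07 -0.9 32.1 0.4 40; 0.01 -0.01 0.07 -0.9 32.1 0.4 40
0.03 -0.02 0.15 -2.3 105.2 0.8 40
[([608.6, 211.8], 0.9, array([0.59544042, 0.2821089 , 0.214     ])), ([566.4, 411.3], 0.66, array([0.59572233, 0.1949138 , 0.214     ]))]
```

View pics/w4.png

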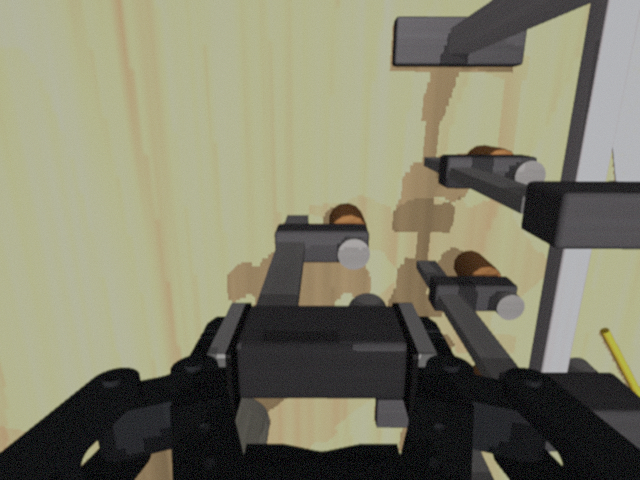

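The gap between the long hung jaw (585,215) and the middle jaw (590,400) is clear. The sliding jaws below leave room too. Inserting along +x.

Call:
{"method": "play_rows", "body": {
  "plan": "0 0 0 -2 20 0 40;0 0 0 0 25 0 40;0 0 0 0 20 0 40;0 0 0 0 20 0 40;0 0 0 0 15 0 40;0 0 0 0 5 0 40;0 0 0 0 0 0 40;0 0 0 0 0 0 40"
}}

```text
t: 13.32
tool_pos: [0.5947, 0.2401, 0.2207]
ee_rot: [-0.0, 0.703, 0.711, -0.0]
contact_force: [-0.1, -1.0, -5.7]
finger_gap: 0.0509
gripper_force: 86.7
```

Run:
```python
from h import *
st(); W=r.capture('wrist');S=r.capture('side')
print([(k,d['location'],round(d['conf'],2),atz(W,d['location'],z).round(4)) for k,z in(('hung_long_jaw',.214),('hung_mid_jaw',.214),('long_clamp_jaw',.24),('rack_rail',.2)) for d in r.pinpoint(W,k)])
c=np.hstack([cv2.resize(W['color'],(440,330)),cv2.resize(S['color'][250:460,180:350],(350,330),interpolation=2)]);cv2.imwrite('pics/c4.png',c[:,:,::-1])
```

```text
t13.3 [0.5947 0.2401 0.2207] yaw y 0.6 z [-0.  0. -1.] F [-0.1 -1.  -5.7] gap 0.0509
[('hung_long_jaw', [324.7, 208.4], 0.93, array([0.5953, 0.2818, 0.214 ])), ('hung_mid_jaw', [324.1, 405.7], 0.59, array([0.5961, 0.1961, 0.214 ])), ('long_clamp_jaw', [319.9, 350.5], 0.93, array([0.5941, 0.2387, 0.24  ])), ('rack_rail', [319.3, 350.8], 0.73, array([0.5938, 0.2141, 0.2   ]))]
```

View pics/c4.png

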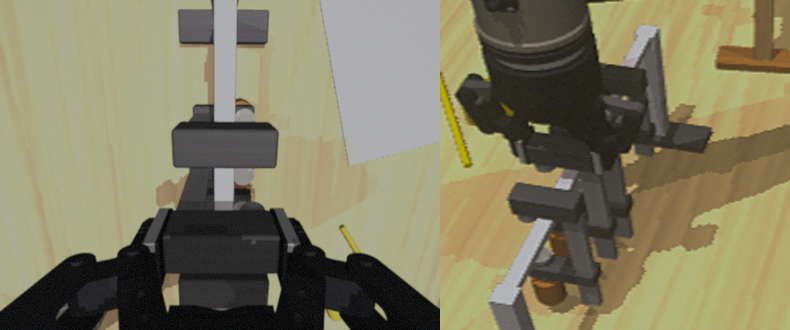

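The jaw is centred over the rail between its neighbours (wrist crop, (222,240)). The shape at (223,25) is the post's foot. Lowering.

Call:
{"method": "play_rows", "body": {
  "plan": "0 0 0 0 1 8 40;0 0 0 0 0 8 40;0 0 0 0 0 5 40;0 0 0 0 0 2 40;0 0 0 0 0 0 40;0 0 0 0 0 0 40"
}}

```text
t: 14.38
tool_pos: [0.5966, 0.2398, 0.1977]
ee_rot: [0.0, 0.704, 0.711, 0.0]
contact_force: [0.1, -0.2, -5.2]
finger_gap: 0.0508
gripper_force: 86.9
```

Call:
{"method": "play_rows", "body": {
  "plan": "0 0 0 0 0 1.5 40;0 0 0 0 0 1 40;0 0 0 0 0 1 40;0 0 0 0 0 0 40;0 0 0 0 0 0 40"
}}

```text
t: 15.0
tool_pos: [0.5965, 0.2397, 0.1947]
ee_rot: [0.0, 0.704, 0.711, 0.0]
contact_force: [-2.7, -1.2, 1.0]
finger_gap: 0.0509
gripper_force: 87.3
```

Contact is made and the weight is on the rail (Fz from -5 to +1). Releasing.

Call:
{"method": "play_rows", "body": {
  "plan": "0 0 0 0 0 0 54;0 0 0 0 0 0 58;0 0 0 0 0 0 66;0 0 0 0 0 0 76;0 0 0 0 0 0 80;0 0 0 0 0 0 80"
}}

```text
t: 15.75
tool_pos: [0.5965, 0.2397, 0.1938]
ee_rot: [0.0, 0.704, 0.711, 0.0]
contact_force: [-0.9, 0.5, 0.3]
finger_gap: 0.0799
gripper_force: 0.0
```

Call:
{"method": "play_rows", "body": {
  "plan": "0 0 0 0 0 -5 80;0 0 0 0 0 -15 80;0 0 0 0 0 -40 80;0 0 0 0 0 -40 80;0 0 0 0 0 -30 80;0 0 0 0 0 0 80"
}}

```text
t: 16.5
tool_pos: [0.5974, 0.2411, 0.3283]
ee_rot: [0.001, 0.704, 0.711, 0.004]
contact_force: [-0.6, 0.5, -1.1]
finger_gap: 0.0798
gripper_force: 0.0
```

Run:
```python
from h import *
st(); W=r.capture('wrist');S=r.capture('side')
print([(k,d['location'],round(d['conf'],2),atz(W,d['location'],.214).round(4)) for k in('hung_long_jaw','hung_mid_jaw','long_clamp_jaw') for d in r.pinpoint(W,k)])
c=np.hstack([cv2.resize(W['color'],(440,330)),cv2.resize(S['color'][250:460,180:350],(350,330),interpolation=2)]);cv2.imwrite('pics/c5.png',c[:,:,::-1])
plan([.49,-.17,.33],7.5,8)
```

```text
t16.5 [0.5974 0.2411 0.3283] yaw y 0.6 z [ 0.007  0.004 -1.   ] F [-0.6  0.5 -1.1] gap 0.0798
[('hung_mid_jaw', [315.1, 298.6], 0.87, array([0.594 , 0.1979, 0.214 ])), ('long_clamp_jaw', [316.6, 243.5], 0.64, array([0.5948, 0.2366, 0.214 ])), ('long_clamp_jaw', [320.8, 392.8], 0.42, array([0.5985, 0.1238, 0.214 ]))]
-0.02 0.01 -0.87 -51 -13.8 -0.9 85; -0.02 0.01 -0.87 -50.8 -14.5 -0.9 85; -0.02 0.01 -0.87 -50.6 -15.3 -0.9 85; -0.02 0.01 -0.87 -50.3 -16.1 -0.9 85; -0.02 0.01 -0.87 -50.1 -16.8 -0.9 85; -0.02 0.01 -0.87 -49.8 -17.6 -0.9 85; -0.02 0.01 -0.87 -49.6 -18.3 -0.9 85; -0.02 0.01 -0.87 -49.3 -19.1 -0.9 85
```

View pics/c5.png

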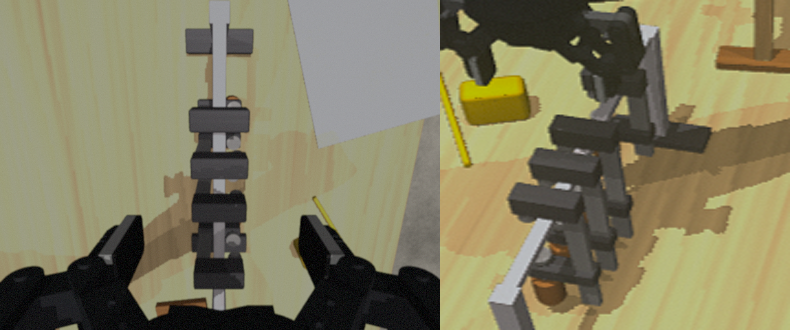

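The long clamp is seated evenly between its neighbours (wrist crop, (219,165)). Now for the short one.

Call:
{"method": "play_rows", "body": {
  "plan": "0 0 -0.9 -40 -12 0 85;0 0 -0.9 -51 -14 0 85;0 0 -0.9 -51 -14 0 85;0 0 -0.9 -51 -14 0 85;0 0 -0.9 -51 -14 0 85;0 0 -0.9 -51 -14 0 85;0 0 -0.9 -51 -14 0 85;0 0 -0.9 -51 -14 0 85"
}}

```text
t: 17.75
tool_pos: [0.5119, -0.1652, 0.3229]
ee_rot: [-0.001, 0.658, 0.753, -0.0]
contact_force: [0.6, 0.1, 0.1]
finger_gap: 0.0852
gripper_force: 0.0
```

Call:
{"method": "play_rows", "body": {
  "plan": "0 0 0 -30 0 10 85;0 0 0 -10 0 0 85;0 0 0 0 0 0 85;0 0 0 0 0 0 85;0 0 0 0 0 0 85"
}}

```text
t: 18.38
tool_pos: [0.5189, -0.2011, 0.3144]
ee_rot: [0.0, 0.656, 0.754, 0.0]
contact_force: [-0.1, 0.6, 0.7]
finger_gap: 0.0852
gripper_force: 0.0
```

Run:
```python
from h import *
st(); W=r.capture('wrist');save(W,'w5')
print([(k,d['location'],round(d['conf'],2),atz(W,d['location'],z).round(4)) for k,z in(('short_clamp_jaw',.214),('beam_top',.2),('long_clamp_jaw',.214)) for d in r.pinpoint(W,k)])
g=W['color'].astype(int).sum(2)
x,y=.5344,-.1914
Q=R.from_euler('z',7.6,degrees=True).apply([[sx*.026,sy*.01,.228] for sx in(-1,1) for sy in(-1,1)])+[x,y,0];print(proj(W,Q).round(0).tolist())
plan([.5344,-.1914,.28],7.6,3)
```

```text
t18.4 [ 0.5189 -0.2011  0.3144] yaw y 7.9 z [ 0.001  0.    -1.   ] F [-0.1  0.6  0.7] gap 0.0852
[('beam_top', [344.6, 291.1], 0.7, array([ 0.5392, -0.2368,  0.2   ])), ('long_clamp_jaw', [86.6, 290.0], 0.85, array([ 0.376 , -0.2526,  0.214 ]))]
[[306.0, 254.0], [306.0, 220.0], [396.0, 254.0], [398.0, 220.0]]
0.01 0 0.07 2.9 5.7 11.3 85; 0.01 0 0.07 2.9 5.7 11.3 85; 0.01 0 0.07 3 5.7 11.3 85
```

View pics/w5.png

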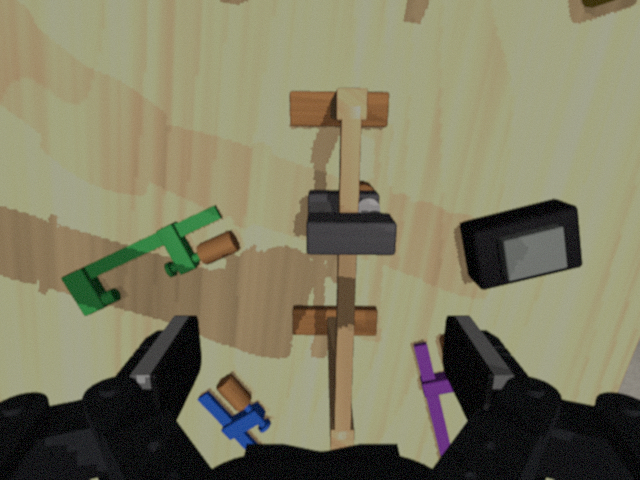

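The short jaw sits at cols 307–396, rows 220–253, exactly where predicted for (0.534,-0.191). Descending onto it.

Call:
{"method": "play_rows", "body": {
  "plan": "0 0 0 9 17 10 85;0 0 0 0 0 25 85;0 0 0 0 0 30 85;0 0 0 0 0 25 85;0 0 0 0 0 20 85;0 0 0 0 0 11 85;0 0 0 0 0 0 85;0 0 0 0 0 0 85"
}}

```text
t: 19.58
tool_pos: [0.5349, -0.1917, 0.1936]
ee_rot: [0.001, 0.658, 0.753, 0.0]
contact_force: [1.1, -0.4, -0.2]
finger_gap: 0.0848
gripper_force: 0.0
```

Run:
```python
from h import *
st(); W=r.capture('wrist'); g=W['color'].astype(int).sum(2)
print([int(v) for v in g[350,150:490:8]])
print([(d['location'],round(d['conf'],2),atz(W,d['location'],.214).round(4)) for d in r.pinpoint(W,'short_clamp_jaw')])
```

```text
t19.6 [ 0.5349 -0.1917  0.1936] yaw y 7.8 z [ 0.002 -0.    -1.   ] F [ 1.1 -0.4 -0.2] gap 0.0848
[242, 225, 125, 38, 54, 13, 35, 414, 418, 405, 400, 120, 142, 143, 130, 139, 128, 139, 154, 133, 119, 141, 142, 122, 145, 146, 152, 235, 221, 211, 209, 198, 188, 495, 489, 500, 487, 11, 2, 42, 45, 193, 248]
[([319.5, 350.7], 0.92, array([ 0.5342, -0.1925,  0.214 ]))]
```

Centred. Closing and lifting.

Call:
{"method": "play_rows", "body": {
  "plan": "0 0 0 0 0 0 60;0 0 0 0 0 0 50;0 0 0 0 0 0 40;0 0 0 0 0 0 40;0 0 0 0 0 0 40;0 0 0 0 0 0 40",
  "squeeze": 80
}}

```text
t: 20.42
tool_pos: [0.5345, -0.1919, 0.1935]
ee_rot: [0.001, 0.658, 0.753, 0.0]
contact_force: [-1.0, 0.1, 5.2]
finger_gap: 0.0512
gripper_force: 84.0
```

Call:
{"method": "play_rows", "body": {
  "plan": "0 0 0 0 0 -8 40;0 0 0 0 0 -8 40;0 0 0 0 0 -8 40;0 0 0 0 0 0 40;0 0 0 0 0 0 40"
}}

```text
t: 21.05
tool_pos: [0.5339, -0.1918, 0.2165]
ee_rot: [-0.0, 0.658, 0.753, -0.0]
contact_force: [0.1, 0.6, -3.5]
finger_gap: 0.051
gripper_force: 83.7
```

Run:
```python
from h import *
st(); W=r.capture('wrist')
print([(k,d['location'],round(d['conf'],2),atz(W,d['location'],.238).round(4)) for k in('short_clamp_jaw','short_clamp_handle') for d in r.pinpoint(W,k)])
```

```text
t21.1 [ 0.5339 -0.1918  0.2165] yaw y 7.8 z [-0.001  0.    -1.   ] F [ 0.1  0.6 -3.5] gap 0.051
[('short_clamp_jaw', [322.5, 349.0], 0.71, array([ 0.534 , -0.1913,  0.238 ])), ('short_clamp_handle', [349.1, 245.5], 0.71, array([ 0.5372, -0.1548,  0.238 ]))]
```

Call:
{"method": "play_rows", "body": {
  "plan": "0 0 0 0 -15 0 40;0 0 0 0 -25 0 40;0 0 0 0 -25 0 40;0 0 0 0 -10 0 40;0 0 0 0 0 -20 40;0 0 0 0 0 -45 40;0 0 0 0 0 -50 40;0 0 0 0 0 0 40"
}}

```text
t: 22.2
tool_pos: [0.4631, -0.202, 0.3365]
ee_rot: [0.005, 0.657, 0.754, 0.002]
contact_force: [0.2, -0.9, -4.1]
finger_gap: 0.051
gripper_force: 85.4
```

```bash
python3 -c "
from h import *
st(); plan([.49,.1585,.33],0.5,8,40)"
```

```text
t22.2 [ 0.4631 -0.202   0.3365] yaw y 7.8 z [ 0.01  -0.004 -1.   ] F [ 0.2 -0.9 -4.1] gap 0.051
0.07 0.03 0.92 44.2 9.5 0.7 40; 0.07 0.03 0.92 44.3 8.7 0.7 40; 0.07 0.03 0.92 44.5 8 0.7 40; 0.07 0.03 0.92 44.6 7.3 0.7 40; 0.07 0.03 0.92 44.7 6.6 0.7 40; 0.07 0.03 0.92 44.8 5.9 0.8 40; 0.07 0.03 0.92 44.9 5.2 0.8 40; 0.07 0.03 0.92 45 4.5 0.8 40
```

Call:
{"method": "play_rows", "body": {
  "plan": "0 0 0.9 30 9 0 40;0 0 0.9 47 8 0 40;0 0 0.9 47 8 0 40;0 0 0.9 47 7 0 40;0 0 0.9 47 7 0 40;0 0 0.9 47 6 0 40;0 0 0.9 47 5 0 40;0 0 0.9 30 5 0 40"
}}

```text
t: 23.2
tool_pos: [0.4859, 0.1468, 0.3305]
ee_rot: [-0.001, 0.702, 0.712, -0.0]
contact_force: [0.0, 0.5, -3.3]
finger_gap: 0.0508
gripper_force: 85.1
```

Call:
{"method": "play_rows", "body": {
  "plan": "0 0 0 15 0 30 40;0 0 0 0 0 40 40;0 0 0 0 0 35 40;0 0 0 0 0 10 40;0 0 0 0 0 0 40;0 0 0 0 0 0 40"
}}

```text
t: 23.95
tool_pos: [0.4879, 0.1592, 0.2183]
ee_rot: [0.001, 0.704, 0.711, 0.001]
contact_force: [-0.3, 0.4, -3.1]
finger_gap: 0.0509
gripper_force: 84.9
```

Run:
```python
from h import *
st(); W=r.capture('wrist');save(W,'w6')
print([(k,d['location'],round(d['conf'],2),atz(W,d['location'],z).round(4)) for k,z in(('hung_short_jaw',.214),('hung_mid_jaw',.214),('short_clamp_jaw',.24)) for d in r.pinpoint(W,k)])
plan([.596,.1585,.2205],0.5,1,40)
```

```text
t23.9 [0.4879 0.1592 0.2183] yaw y 0.6 z [ 0.003  0.001 -1.   ] F [-0.3  0.4 -3.1] gap 0.0509
[('hung_short_jaw', [581.9, 394.6], 0.76, array([0.5962, 0.1235, 0.214 ])), ('hung_mid_jaw', [618.7, 225.6], 0.7, array([0.5958, 0.1959, 0.214 ])), ('hung_mid_jaw', [320.5, 347.6], 0.48, array([0.4875, 0.1447, 0.214 ])), ('short_clamp_jaw', [320.8, 347.9], 0.93, array([0.4875, 0.1602, 0.24  ]))]
0.12 -0.03 0.05 -1.4 108.4 -2.4 40
```

View pics/w6.png

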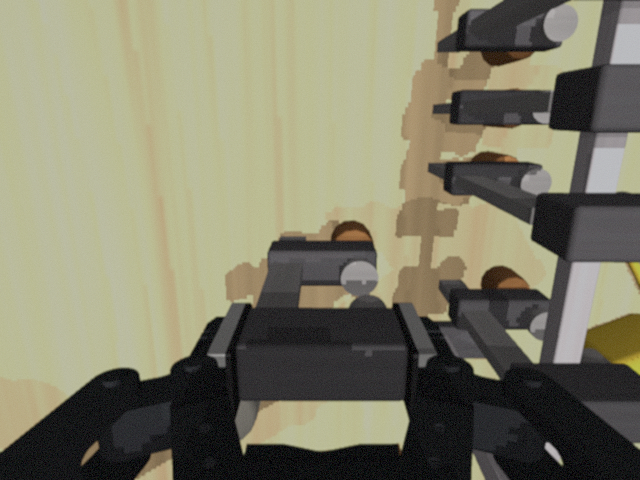

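The gap between the short (590,390) and middle (600,225) hung jaws is straight ahead and clear. Inserting.

Call:
{"method": "play_rows", "body": {
  "plan": "0 0 0 -1 20 0 40;0 0 0 0 25 0 40;0 0 0 0 25 0 40;0 0 0 0 20 0 40;0 0 0 0 13 0 40;0 0 0 0 5 0 40;0 0 0 0 0 0 40;0 0 0 0 0 0 40"
}}

```text
t: 25.15
tool_pos: [0.5943, 0.1588, 0.217]
ee_rot: [-0.0, 0.703, 0.711, -0.0]
contact_force: [-0.2, -0.2, -3.6]
finger_gap: 0.0507
gripper_force: 85.1
```

Run:
```python
from h import *
st(); W=r.capture('wrist')
print([(k,d['location'],round(d['conf'],2),atz(W,d['location'],z).round(4)) for k,z in(('hung_short_jaw',.214),('hung_mid_jaw',.214),('short_clamp_jaw',.24)) for d in r.pinpoint(W,k)])
```

```text
t25.1 [0.5943 0.1588 0.217 ] yaw y 0.6 z [-0. -0. -1.] F [-0.2 -0.2 -3.6] gap 0.0507
[('hung_short_jaw', [328.2, 396.8], 0.64, array([0.5973, 0.1221, 0.214 ])), ('hung_mid_jaw', [329.2, 221.7], 0.58, array([0.5965, 0.1964, 0.214 ])), ('short_clamp_jaw', [317.9, 347.2], 0.59, array([0.593 , 0.1609, 0.24  ]))]
```

Lowering by 22 mm, then gently to contact.

Call:
{"method": "play_rows", "body": {
  "plan": "0 0 0 -1 2 8 40;0 0 0 0 0 8 40;0 0 0 0 0 4 40;0 0 0 0 0 1 40;0 0 0 0 0 0 40;0 0 0 0 0 0 40"
}}

```text
t: 26.1
tool_pos: [0.5971, 0.1578, 0.1961]
ee_rot: [0.0, 0.704, 0.711, 0.0]
contact_force: [-0.7, 0.2, -3.3]
finger_gap: 0.0507
gripper_force: 85.1
```

Call:
{"method": "play_rows", "body": {
  "plan": "0 0 0 0 0 1 40;0 0 0 0 0 1 40;0 0 0 0 0 0.5 40;0 0 0 0 0 0 40;0 0 0 0 0 0 40"
}}

```text
t: 26.72
tool_pos: [0.5969, 0.1576, 0.1936]
ee_rot: [0.0, 0.704, 0.711, 0.0]
contact_force: [-1.0, -0.7, -0.6]
finger_gap: 0.051
gripper_force: 85.6
```

Call:
{"method": "play_rows", "body": {
  "plan": "0 0 0 0 0 0.5 40;0 0 0 0 0 0 40;0 0 0 0 0 0 54;0 0 0 0 0 0 58;0 0 0 0 0 0 66;0 0 0 0 0 0 76;0 0 0 0 0 0 80;0 0 0 0 0 0 80"
}}

```text
t: 27.72
tool_pos: [0.5969, 0.1576, 0.1928]
ee_rot: [-0.0, 0.704, 0.711, 0.0]
contact_force: [0.4, -0.3, -0.7]
finger_gap: 0.0801
gripper_force: 0.0
```

Call:
{"method": "play_rows", "body": {
  "plan": "0 0 0 0 0 -5 80;0 0 0 0 0 -15 80;0 0 0 0 0 -40 80;0 0 0 0 0 -40 80;0 0 0 -25 0 -40 80;0 0 0 -45 0 -10 80;0 0 0 0 0 0 80;0 0 0 0 0 0 80"
}}

```text
t: 28.72
tool_pos: [0.5975, 0.088, 0.3436]
ee_rot: [-0.0, 0.704, 0.711, 0.001]
contact_force: [-0.8, 0.5, -0.3]
finger_gap: 0.0799
gripper_force: 0.0
```

Run:
```python
from h import *
st(); W=r.capture('wrist');S=r.capture('side')
print([(k,d['location'],round(d['conf'],2),atz(W,d['location'],.214).round(4)) for k in('hung_long_jaw','hung_mid_jaw','hung_short_jaw','long_clamp_jaw','short_clamp_jaw') for d in r.pinpoint(W,k)])
c=np.hstack([cv2.resize(W['color'],(440,330)),cv2.resize(S['color'][250:460,180:350],(350,330),interpolation=2)]);cv2.imwrite('pics/c6.png',c[:,:,::-1])
```

```text
t28.7 [0.5975 0.088  0.3436] yaw y 0.6 z [ 0.001  0.001 -1.   ] F [-0.8  0.5 -0.3] gap 0.0799
[('hung_long_jaw', [320.0, 121.7], 0.44, array([0.5957, 0.1584, 0.214 ])), ('hung_mid_jaw', [320.6, 55.6], 0.75, array([0.5957, 0.1965, 0.214 ])), ('hung_short_jaw', [320.5, 177.3], 0.86, array([0.5963, 0.1236, 0.214 ])), ('short_clamp_jaw', [321.2, 122.3], 0.91, array([0.5964, 0.1581, 0.214 ]))]
```

Measured jaw positions: short clamp y=0.158, between 0.124 and 0.197, and x=0.596, on the rail line. Its release was free of force. I have already viewed more pictures than the 10 allowed (13), so I'll rely on the numbers and hand in.

```bash
python3 -c "
from h import *
print(r.job_done())"
```

```text
the job is handed in; nothing more can be done
None
```

Both clamps hang on the rack rail in their places (long at y≈0.237–0.239 m, short at y≈0.158 m), and the job is handed in with no verdict returned; I viewed 13 pictures against the limit of 10, so I checked the short clamp's final seating from measured jaw positions and contact forces only.

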